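Shut the disc lid, refit the pointer knob and hold it pressed

ROBOT

A 7-joint arm with a two-finger parallel gripper is mounted at the origin on the work surface. World frame = base frame: x ahead of the robot, y to its left, z up, the work surface at z = 0. Lengths are in mm, angles in rad, forces in N, time in s.
With the tool pointing down it reaches from about 400 to 875 mm from the base axis. Payload 4.4 kg.
Tool frame: the origin (TCP) lies midway between the tips of the shut fingers; the grasp point (between the pads) lies 19 mm behind it (ctrl.pinch_z is the distance from the TCP to the grasp point, in mm); z points along the fingers, y is the line along which they close (so a half turn about z gives the same grasp; the last joint's range is limited). The gripper opens to 85 mm and grips with 20 to 120 N. Pads are 22 mm wide; open, the fingers measure 114 mm over their backs; the gripper's body (76 mm by 85 mm) begins 54 mm behind the grasp point. The pads swing forward as they close: fully open they stand 13 mm farther back than shut.
Start: joints at [-1.184, 0.628, 0.038, 1.517, -0.027, 0.996, -0.02], TCP at [284.345, 584.522, 231.313] pointing down, gripper open.
Joint ranges: [-3.06, 3.06], [-0.37, 2.12], [-1.25, 1.32], [0.18, 2.47], [-1.1, 4.24], [0.23, 1.98], [-2.94, 2.94]. Speed limits (rad/s): [2.57, 2.57, 3.14, 3.14, 3.14, 3.14, 3.14].

INTERFACE

Orientations are given as [roll, pitch, yaw] about the fixed x, y, z axes, in that order (R = Rz(yaw) Ry(pitch) Rx(roll)).
In Python, from cell import read_state, cams, order, ctrl gives the robot as it stands.
- The arm moves only by the tool move_arm, never from a script. Its argument "targets" is text: rows parted by semicolons, each of 7 numbers parted by spaces: the gripper's target within -1 to 1 (fully open at 1, half-way at 0, shut at -1), then the shift along the tool's x, y, z in cm, then the turn, a rotation vector about the tool's x, y, z in degrees. A call has 1 to 5 rows; each row shifts and turns the commanded pose from where the row before left it, along the tool's axes as they then stand; what a row does not reach is not made up. A row lasts 1/12 s, in which the tool goes at most 41.7 mm and 7.16 degrees, less where a joint would pass 70% of its speed; a pose out of reach is approached as far as the arm can. A call with a gripper value outside its range is refused whole. The fingers move at their own pace and stop on an object; the grip force is fixed at half the most. Time passes only in rows, so rows that do not move let the fingers close. It gives the time, the measured TCP pose, the force, the opening and the grip force at its end, in the units of the state.
- read_state(): the state, without advancing time (a new reading comes with each control period).
- cams.get_image(name): name is "side" or "top" or "wrist"; returns a dict with "color" (480x640x3 uint8, red, green, blue), "fovy" (degrees; the focal length in pixels is half the picture's height over the tangent of half this angle, whatever the lens; pixels are square), "cx", "cy" (the principal point, pixels), "k1" (the pictures are not rectified: a ray, as slopes to the right and down, at radius r is drawn at 1 + k1 r^2 times it, then the intrinsics apply), "rvec" (rotation vector, rad) and "tvec" (3), from world to camera coordinates, as OpenCV has them. Camera axes: x right, y down, z forward; pixel columns grow to the right and rows downward; lengths in mm; the calibration is good to about 2 mm. A picture is of the moment at which its call begins. There is no depth.
- order.finish_job(): hands the job in; it is judged then, once.
The state is a dict: "clock": time; "qpos": joint angles; "qd": joint speeds; "tau": joint torques, N m; "eef_pos": TCP position; "tool_rot": TCP orientation; "force": force on the tool from outside, world axes, zero at the start; "torque": the same for the moment, N m; "width": finger opening in mm; "gripper_force": force on a finger pad.
Only numpy, scipy, OpenCV 4.12 (cv2) and the standard library are available. Lean on these libraries where they do the work, as an engineer would, in place of code of your own. Each camera call takes 0.05 s, during which the arm holds its last target. There are 200 camera calls.

TASK

A disc is loaded in the player on the desk: shut its lid fully, then take the loose pointer knob and refit it on the bare D-shaped shaft on top of the player, turned so that the flat in its bore meets the flat of the shaft, and push it fully home. The shaft is also the start switch: keep pressing the knob all the way in and finish like that, the hand still holding it pressed. Do not press the shaft in while the lid is open, and leave the other things on the desk where they are.

Things in the scene. Friction and masses are not known exactly. Their poses are not given: they have to be found in the camera images.
- player: The disc player: a box 210 mm deep (x), 310 mm wide (y), 75 mm high, dark wood case, black top, fixed on the desk; origin at the centre of its underside, front facing -x (the robot), yaw up to 0.2 rad either way. The disc bay with its lid fills the left two thirds of the top, the control panel with the bare shaft the right third.
- lid_hinge (a point): Middle of the disc lid's hinge line, at the lid's underside, 75.5 mm above the desk. The hinge lies on the side away from the robot. The axes turn with the lid: y along the hinge, -x from the hinge to the free edge, z out of its outer face.
- lid_edge (a point): Middle of the lid's free edge, on its outer (upper) face: 170 mm from the hinge line, 6 mm above the lid's underside. The lid is a flat grey plate 170 x 165 x 6 mm, standing open with this edge up; a low ridge (12 x 50 mm, 3 mm high) runs along the middle of this edge on the outer face.
- lid (a joint): Opening angle of the disc lid in rad: 0 shut (flat on the player's top), 1.15 fully open. The hinge has friction: the lid stays where it is left; 1 to 2 N down on its free edge closes it.
- shaft_tip (a point): Centre of the top end of the bare upright steel shaft on the control panel, 30 mm to the front and 90 mm to the right of the player's centre, 97 mm above the desk (22 mm above the player's top). D section: 16 mm diameter, one flat 2 mm from the axis; this point's +x looks straight out of the flat. The end is chamfered over 1.5 mm. The shaft turns only stiffly (0.12 N m).
- plunger (a joint): How far the shaft is pushed down, in m: 0 at rest, 0.004 at the end stop. It springs back when let go; it takes about 3 N to start it and 9 N to hold it at the end stop.
- knob_mid (a point): Middle of the loose aluminium knob, on its bore's axis, 16 mm above its underside. It stands upright, bore down: a pointer-shaped block 32 mm high, 26 mm wide between parallel flat sides (facing +y and -y), 58 mm long; the pointed nose reaches 32 mm along +x, the blunt tail 26 mm along -x; a white line on top points to the nose. 40 to 85 g.
- knob_mouth (a point): Centre of the bore's mouth in the knob's underside, axes as knob_mid. D-shaped bore, 18 mm diameter, 14 mm deep, its flat on the nose (+x) side 3 mm from the axis, countersunk 1 mm: the knob goes on when the nose points where the shaft's flat looks, within some 7 degrees. Fully home this point is 14 mm below the shaft's tip, 8 mm above the player's top (4 mm when pressed in).
- paperweight: Round domed glass paperweight, 68 mm diameter, 35 mm high, loose on the desk; origin at the centre of its underside. The knob and the paperweight stand one to the left and one to the right of the front of the player, either way round. Leave alone.
- book: Closed blue book lying flat on the desk, 120 x 180 x 28 mm; origin at the centre of its underside. Leave alone.
- mug: White mug, 80 mm diameter, 92 mm high; origin at the centre of its underside. Leave alone.
Not all that is in view belongs to the job. There is more than one size of the part that bears knob_mid; the job needs the smallest.

How it is judged:
By the outcome, as a careful person would: the job done as asked, in the order asked, and still so for the second after the job is handed in, while the arm keeps its last pose, push and grip.
It also fails if it takes over 56 s, if anything falls off the work surface, if the arm or the gripper's body presses on something with over 40 N, if the wrist force passes 120 N, or if a joint passes its speed limit or range.

## Working session

There is one attempt and no reset: what is moved stays moved. The work goes in short steps, Python scripts to look and compute and a tool call to move; the robot and the scene stay as the last step left them, time stands still between calls to the robot, and variables do not carry over. Pictures are saved under pics/ and viewed, at most 10 in all, crops included, and the job is handed in when it is done.

Besides the shell and the picture viewer there is one more tool, called after ">>>" as name(argument=value, ...), one argument or row to a line, values as JSON. move_arm: Moves the arm, as the interface text tells. Its arguments: {"type":"object","properties":{"targets":{"type":"string"}},"required":["targets"]}

```bash
mkdir -p pics; ls
cat > h.py <<'E'
import numpy as np,cv2
from cell import read_state,cams,order,ctrl
from scipy.spatial.transform import Rotation as R
def shot(n,f=None):
    d=cams.get_image(n)
    if f: cv2.imwrite('pics/'+f,d['color'][:,:,::-1])
    return d
def cal(d):
    f=240/np.tan(np.radians(d['fovy'])/2)
    return f,R.from_rotvec(np.array(d['rvec']).ravel()).as_matrix(),np.array(d['tvec']).ravel()
def ray(d,u,v):
    f,M,t=cal(d); p=np.array([(u-d['cx'])/f,(v-d['cy'])/f]); q=p.copy()
    for _ in range(30): q=p/(1+d['k1']*(q@q))
    return -M.T@t, M.T@np.array([q[0],q[1],1])
def onz(d,u,v,z):
    o,r=ray(d,u,v); return o+r*(z-o[2])/r[2]
def proj(d,P):
    f,M,t=cal(d); c=M@np.array(P,float)+t; q=c[:2]/c[2]; q=q*(1+d['k1']*(q@q))
    return q*f+[d['cx'],d['cy']]
def tri(d1,p1,d2,p2):
    o1,r1=ray(d1,*p1);o2,r2=ray(d2,*p2)
    s=np.linalg.lstsq(np.c_[r1,-r2],o2-o1,rcond=None)[0]
    a=o1+s[0]*r1;b=o2+s[1]*r2
    return (a+b)/2,np.linalg.norm(a-b)
E
python3 - <<'E'
from h import *
np.set_printoptions(precision=3,suppress=True)
for n in['top','side']:
    d=shot(n,n+'0.png');f,M,t=cal(d);print(n,f,d['cx'],d['cy'],d['k1'],-M.T@t,M)
s=read_state();print(s)
print(ctrl.pinch_z)
E
```

```text
pics
top 468.3771696169266 316.0589367654451 240.3041106805325 -0.02906431877126399 [ 423.521  -12.115 1010.813] [[ 0.017 -1.     0.005]
 [-0.993 -0.018 -0.118]
 [ 0.118 -0.003 -0.993]]
side 537.1434738242729 325.9083595368781 235.40703547613748 -0.07143429315354873 [ 327.566 -636.831  922.567] [[ 0.95  -0.313 -0.012]
 [-0.25  -0.735 -0.63 ]
 [ 0.188  0.602 -0.776]]
{'clock': 0.1, 'qpos': array([-1.184,  0.629,  0.038,  1.518, -0.027,  0.996, -0.02 ]), 'qd': array([ 0.001, -0.001, -0.001, -0.002, -0.   ,  0.001,  0.001]), 'tau': array([  0.003, -56.452,   1.23 , -19.397,   0.011,   0.005,   0.   ]), 'eef_pos': array([284.093, 584.023, 230.507]), 'tool_rot': array([-3.14 ,  0.   ,  2.689]), 'force': array([-0.288, -0.219, -0.503]), 'torque': array([ 0.03 ,  0.006, -0.041]), 'gripper_force': 0.0, 'width': 85.40458106032936}
18.700000000000003
```

View pics/top0.png

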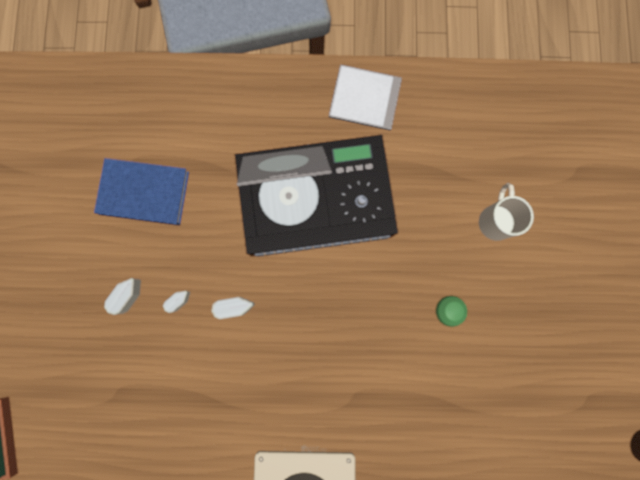

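View pics/side0.png

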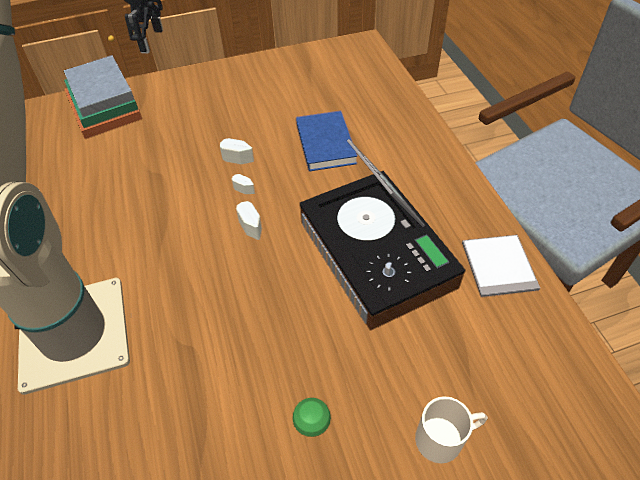

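Top view: smallest knob at about (176,300), decoys at (121,296) and (232,307), shaft at (362,201), lid open with its edges near y≈180/150. The side view agrees: knob (243,183), shaft (389,268), lid edge around (350,142)-(425,220).

Run:
```python
from h import *
np.set_printoptions(precision=2,suppress=True)
T=shot('top');S=shot('side')
def corners():
    for p in [(248,255),(396,234),(382,137),(236,154)]: print('pc',p,onz(T,*p,75))
corners()
for p in [(302,206),(369,311),(463,264)]: print('pcS',p,onz(S,*p,75))
def knob(d,u,v):
    h=cv2.cvtColor(d['color'],cv2.COLOR_RGB2HSV); m=((h[:,:,1]<60)&(h[:,:,2]>100)).astype(np.uint8)
    n,l,st,c=cv2.connectedComponentsWithStats(m)
    i=l[v,u]; cs,_=cv2.findContours((l==i).astype(np.uint8),0,1)
    return st[i],c[i],cs[0][:,0]
for (u,v) in [(121,296),(176,300),(232,307)]:
    st,c,k=knob(T,u,v); W=np.array([onz(T,*p,30)[:2] for p in k],np.float32)
    r=cv2.minAreaRect(W); print(st,c,'rect',r)
print('knob tri',tri(T,(176,300),S,(243,184)))
print('shaft',onz(T,362,201,97),onz(S,389,267,97),tri(T,(362,201),S,(389,267)))
for n,a,b in [('edgeL',(238,183),(349,141)),('edgeR',(330,174),(424,221))]: print(n,tri(T,a,S,b))
def up(d,x,y,w,h,s,f): cv2.imwrite('pics/'+f,cv2.resize(d['color'][y:y+h,x:x+w,::-1],None,fx=s,fy=s,interpolation=cv2.INTER_CUBIC))
a=cv2.resize(T['color'][125:265,225:405],None,fx=4,fy=4,interpolation=2)[:, :720]
cv2.imwrite('pics/a.png',a[:,:,::-1])
up(S,220,120,260,210,3,'b.png')
```

```text
pc (248, 255) [502.9  121.32  75.  ]
pc (396, 234) [ 550.7  -175.71   75.  ]
pc (382, 137) [ 752.97 -147.46   75.  ]
pc (236, 154) [711.02 153.37  75.  ]
pcS (302, 206) [509.75 112.78  75.  ]
pcS (369, 311) [ 551.59 -174.31   75.  ]
pcS (463, 264) [ 763.3  -134.59   75.  ]
[104 278  36  37 864] [122.07 296.42] rect ((416.7522277832031, 386.7167663574219), (51.32770538330078, 91.4705810546875), 55.615238189697266)
[163 291  26  22 364] [175.4  301.14] rect ((409.093505859375, 274.4630126953125), (30.743789672851562, 60.12591552734375), 41.28529739379883)
[211 297  43  22 680] [230.77 307.35] rect ((397.7943115234375, 157.119140625), (39.70313262939453, 88.18022155761719), 10.45907211303711)
knob tri (array([410.04, 278.91,  14.93]), np.float64(0.33155829877579907))
shaft [ 612.63 -104.41   97.  ] [ 616.14 -108.64   97.  ] (array([ 615.75, -105.34,   92.  ]), np.float64(4.149242807797222))
edgeL (array([615.97, 122.58, 217.7 ]), np.float64(0.9619062440730356))
edgeR (array([684.5 , -46.26, 127.55]), np.float64(52.52474408253499))
```

View pics/a.png

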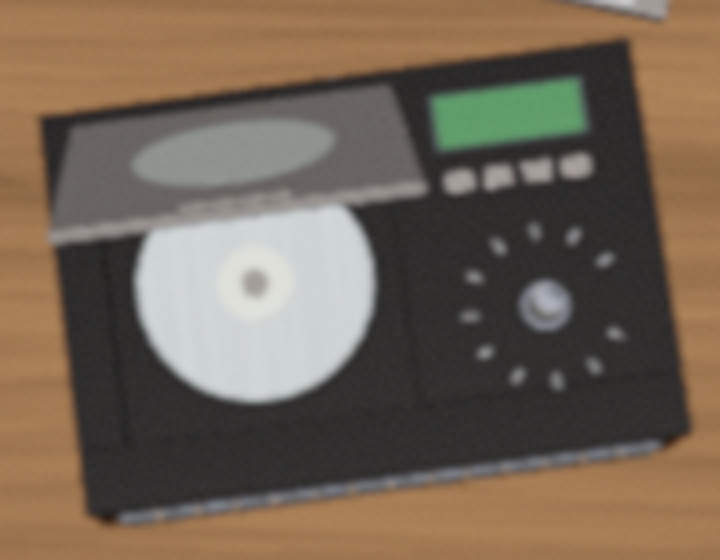

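View pics/b.png

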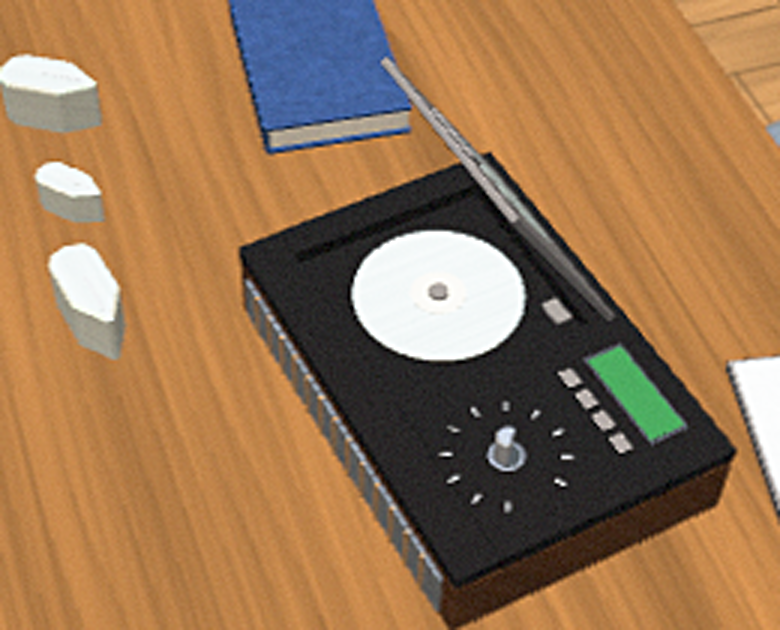

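Run:
```python
from h import *
np.set_printoptions(precision=2,suppress=True)
T=shot('top');S=shot('side')
c=np.array([629,-12.]);y=.15;Rm=np.array([[np.cos(y),-np.sin(y)],[np.sin(y),np.cos(y)]])
loc=lambda P: np.r_[Rm.T@(P[:2]-c),P[2]]
L,e1=tri(T,(238,184.5),S,(348.3,140.7));Rr,e2=tri(T,(331.7,172.5),S,(392.7,192.7))
print(L,e1,loc(L));print(Rr,e2,loc(Rr),np.linalg.norm(L-Rr))
for p in [(243.7,156),(322.5,146)]: P=onz(T,*p,76);print('hinge',P,loc(P))
P=onz(S,423.3,225,76);print('hingeR side',P,loc(P))
```

```text
[613.61 122.11 219.32] 2.3009228741368064 [  4.82 134.9  219.32]
[638.39 -39.66 222.69] 5.28315946446532 [  5.15 -28.76 222.69] 163.6952324096281
hinge [706.74 137.19  76.  ] [ 99.17 135.89  76.  ]
hinge [730.92 -24.47  76.  ] [ 98.91 -27.56  76.  ]
hingeR side [731.17 -19.48  76.  ] [ 99.9  -22.66  76.  ]
```

>>> move_arm(
  targets="-1 0 0 -0.6 0 0 -6.9; -1 0 0 -0.6 0 0 -6.9; -1 0 0 -0.6 0 0 -6.9; -1 0 0 -0.6 0 0 -6.9; -1 0 0 -0.6 0 0 -6.9",
)

```text
clock: 0.72
eef_pos: [284.3, 584.4, 261.5]
tool_rot: [-3.141, -0.0, -2.986]
force: [0.2, 0.7, -0.0]
width: 25.7
gripper_force: 0.0
```

>>> move_arm(
  targets="-1 -1.7 -3 0 0 0 0; -1 -1.7 -3 0 0 0 0; -1 -1.7 -3 0 0 0 0; -1 -1.7 -3 0 0 0 0; -1 -1.7 -3 0 0 0 0",
)

```text
clock: 1.13
eef_pos: [391.6, 447.4, 261.4]
tool_rot: [-3.142, 0.0, -2.992]
force: [-0.5, -0.3, -0.6]
width: 0.2
gripper_force: 0.0
```

>>> move_arm(
  targets="-1 -1.7 -3 0 0 0 0; -1 -1.7 -3 0 0 0 0; -1 -1.7 -3 0 0 0 0; -1 -1.7 -3 0 0 0 0; -1 -1.7 -3 0 0 0 0",
)

```text
clock: 1.55
eef_pos: [497.9, 311.7, 261.4]
tool_rot: [3.141, 0.0, -2.992]
force: [0.6, -0.0, -0.3]
width: 0.1
gripper_force: 0.0
```

>>> move_arm(
  targets="-1 -1.7 -3 0 0 0 0; -1 -1.7 -3 0 0 0 0; -1 -1.7 -3 0 0 0 0; -1 -1.7 -3 0 0 0 0; -1 0 0 0 0 0 0",
)

```text
clock: 1.97
eef_pos: [587.3, 195.2, 261.1]
tool_rot: [-3.135, 0.003, -3.004]
force: [0.7, -0.8, -0.1]
width: 0.1
gripper_force: 0.0
```

>>> move_arm(
  targets="-1 -1.5 -3.2 0 0 0 0; -1 -1.5 -3.2 0 0 0 0; -1 -1.5 -3.2 0 0 0 0; -1 -1.5 -3.2 0 0 0 0; -1 -1.5 -3.0 0 0 0 0",
)

```text
clock: 2.38
eef_pos: [680.5, 57.5, 261.3]
tool_rot: [-3.141, -0.0, -2.993]
force: [0.3, 1.0, 0.4]
width: 0.1
gripper_force: 0.0
```

>>> move_arm(
  targets="-1 0 0 1.8 0 0 0; -1 0 0 1.8 0 0 0; -1 0 0 1.8 0 0 0; -1 0 0 0 0 0 0",
)

```text
clock: 2.72
eef_pos: [677.2, 59.1, 203.2]
tool_rot: [3.141, -0.008, -2.993]
force: [-1.0, -0.2, -1.2]
width: -0.4
gripper_force: 0.0
```

Run:
```python
from h import *
S=shot('side','s1.png')
```

```text
(no output)
```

View pics/s1.png

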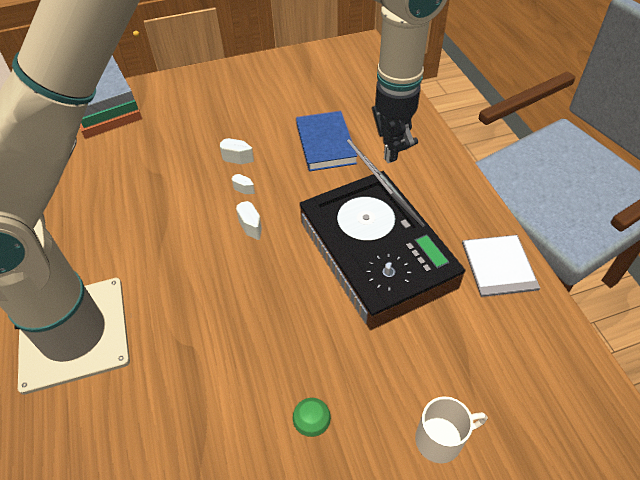

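>>> move_arm(
  targets="-1 1.6 0 -0.3 0 0 0; -1 1.5 0 -0.2 0 0 0; -1 0.8 0 0.5 0 0 0; -1 0.8 0 0.5 0 0 0; -1 0.9 0 0.7 0 0 0",
)

```text
clock: 3.18
eef_pos: [625.8, 51.6, 197.7]
tool_rot: [-3.141, 0.005, -2.992]
force: [0.1, -0.3, 0.5]
width: -0.0
gripper_force: 0.4
```

>>> move_arm(
  targets="-1 0.7 0 0.7 0 0 0; -1 0.7 0 0.7 0 0 0; -1 0.7 0 0.7 0 0 0; -1 0.6 0 0.8 0 0 0; -1 0.6 0 0.9 0 0 0",
)

```text
clock: 3.6
eef_pos: [593.1, 46.7, 159.1]
tool_rot: [-3.141, 0.004, -2.992]
force: [0.4, 0.3, 0.4]
width: -0.0
gripper_force: 0.3
```

>>> move_arm(
  targets="-1 0.5 0 0.9 0 0 0; -1 0.4 0 0.9 0 0 0; -1 0.4 0 0.9 0 0 0; -1 0.3 0 0.9 0 0 0; -1 0.2 0 1 0 0 0",
)

```text
clock: 4.02
eef_pos: [574.8, 43.9, 112.1]
tool_rot: [-3.141, 0.002, -2.992]
force: [-0.5, 0.2, 1.2]
width: 0.0
gripper_force: 0.3
```

>>> move_arm(
  targets="-1 0.2 0 0.8 0 0 0; -1 0.1 0 0.8 0 0 0; -1 0 0 0.7 0 0 0; -1 0 0 0.3 0 0 0; -1 0 0 0.2 0 0 0",
)

```text
clock: 4.43
eef_pos: [570.8, 43.1, 82.6]
tool_rot: [3.142, -0.001, -2.992]
force: [-0.5, 0.6, 0.4]
width: 0.1
gripper_force: 0.2
```

>>> move_arm(
  targets="-1 0 0 0.2 0 0 0; -1 0 0 0.2 0 0 0; -1 0 0 0.2 0 0 0; -1 0 0 0 0 0 0",
)

```text
clock: 4.77
eef_pos: [571.1, 43.2, 81.0]
tool_rot: [-3.141, 0.001, -2.993]
force: [-9.0, -0.8, 28.7]
width: 0.2
gripper_force: 14.4
```

>>> move_arm(
  targets="0.2 0 0 -2 0 0 0; 0.2 -0.4 -2.5 -3 0 0 0; 0.2 -0.4 -2.8 -3 0 0 0; 0.2 -0.4 -2.8 -3 0 0 0; 0.2 -0.4 -2.8 -1 0 0 0",
)

```text
clock: 5.18
eef_pos: [606.2, -63.6, 202.5]
tool_rot: [-3.14, 0.008, -2.992]
force: [0.8, 0.6, -0.4]
width: 50.9
gripper_force: 0.0
```

Run:
```python
from h import *
np.set_printoptions(precision=2,suppress=True)
d=shot('wrist','w1.png');f,M,t=cal(d);print(f,d['k1'],-M.T@t,M)
s=read_state();print(s['eef_pos'],s['tool_rot'],proj(d,(613,-105,97)))
S=shot('side','s2.png')
```

```text
383.69514755031673 -0.05646157552630315 [532.29 -74.6  343.73] [[-0.15  0.99 -0.  ]
 [ 0.95  0.14  0.29]
 [ 0.29  0.04 -0.96]]
[607.98 -72.28 202.84] [-3.13  0.01 -3.  ] [260.29 236.65]
```

View pics/w1.png

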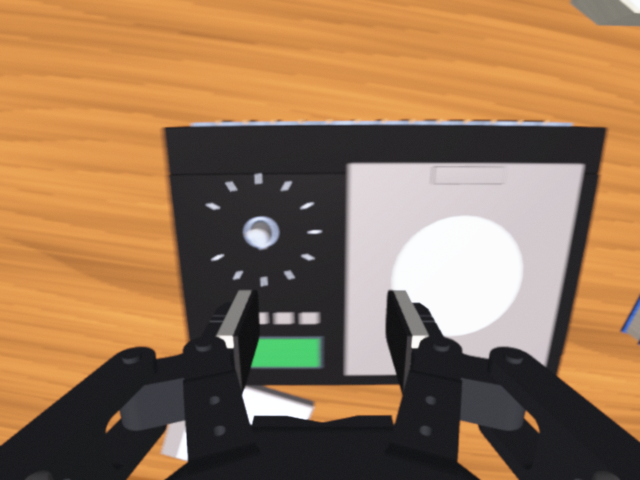

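>>> move_arm(
  targets="0.2 -0.9 -1.1 0 0 0 0; 0.2 -0.9 -1.1 2 0 0 0; 0.2 -0.8 -1.2 3 0 0 0; 0.2 0 0 3 0 0 0; 0.2 0 0 0 0 0 0",
)

```text
clock: 5.7
eef_pos: [629.6, -92.0, 111.3]
tool_rot: [3.139, -0.011, -2.993]
force: [-1.2, -0.2, -0.2]
width: 51.3
gripper_force: 0.0
```

>>> move_arm(
  targets="0.2 0 0 0 0 0 0; 0.2 0 0 0 0 0 0",
)

```text
clock: 5.87
eef_pos: [634.5, -91.1, 118.4]
tool_rot: [3.141, 0.001, -2.991]
force: [0.7, 0.9, -0.5]
width: 51.2
gripper_force: 0.0
```

Run:
```python
from h import *
np.set_printoptions(precision=2,suppress=True)
d=shot('wrist');f,M,t=cal(d);print(-M.T@t)
s=read_state();print(s['eef_pos'],s['tool_rot'])
u,v=proj(d,(613,-105.,97));print(u,v)
u,v=int(u),int(v)
x0,y0=u-50,v-50
c=d['color'][y0:y0+100,x0:x0+100];print(x0,y0)
cv2.imwrite('pics/c1.png',cv2.resize(c[:,:,::-1],None,fx=6,fy=6,interpolation=2))
np.save('w2.npy',d,allow_pickle=True)
```

```text
[ 561.62 -102.32  260.19]
[635.06 -91.19 119.16] [-3.14  0.   -2.99]
298.7828423349229 240.5970095187051
248 190
```

View pics/c1.png

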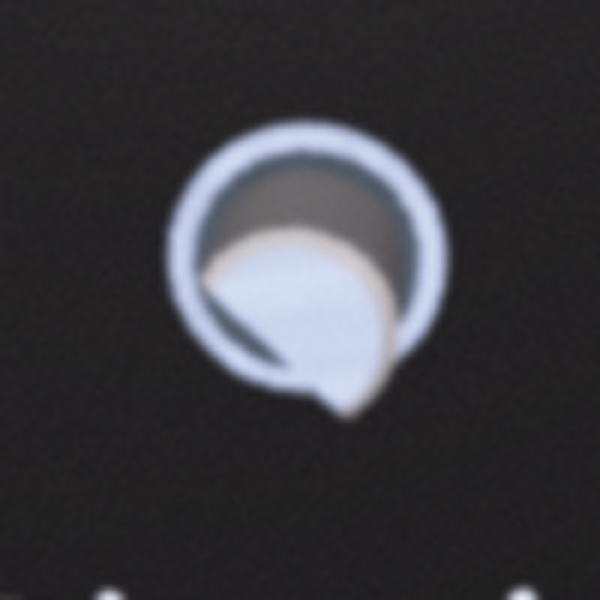

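Run:
```python
from h import *
np.set_printoptions(precision=2,suppress=True)
d=np.load('w2.npy',allow_pickle=True).item()
P=lambda a,z:onz(d,248+(a[0]-2.5)/6,190+(a[1]-2.5)/6,z)
A,B=P((203,282),96.5),P((345,415),96.5)
e=B-A;print(A,B,np.linalg.norm(e),'flat line ang',np.degrees(np.arctan2(e[1],e[0])))
mid=(A+B)/2
arc=[P(p,96) for p in [(215,255),(250,233),(295,226),(340,242),(380,280),(398,330),(380,385)]]
X=np.array(arc)[:,:2];s=np.linalg.lstsq(np.c_[2*X,np.ones(len(X))],(X**2).sum(1),rcond=None)[0]
c=s[:2];print('centre',c,'r',np.sqrt(s[2]+c@c))
n=mid[:2]-c;print('n',n,np.degrees(np.arctan2(n[1],n[0])))
# base ring ellipse centre at z 75
for q in [(307,257)]: print('ring',P(q,75.5))
```

```text
[ 612.46 -112.91   96.5 ] [ 621.27 -101.05   96.5 ] 14.769957930716606 flat line ang 53.38225887455253
centre [ 615.46 -106.12] r 8.05117744336905
n [ 1.4  -0.86] -31.62052590398212
ring [ 615.52 -105.93   75.5 ]
```

>>> move_arm(
  targets="0.2 0 0 -3 0 0 0; 0.2 1.4 3.3 0 0 0 0; 0.2 1.4 3.3 0 0 0 0; 0.2 1.4 3.3 0 0 0 0; 0.2 1.4 3.3 0 0 0 0",
)

```text
clock: 6.33
eef_pos: [559.2, 31.9, 149.8]
tool_rot: [3.141, 0.005, -2.992]
force: [0.5, -0.2, -0.1]
width: 51.3
gripper_force: 0.0
```

>>> move_arm(
  targets="0.2 1.4 3.3 0 0 0 0; 0.2 1.4 3.3 0 0 0 0; 0.2 1.4 3.3 0 0 0 0; 0.2 1.4 3.3 0 0 0 0; 0.2 1.4 3.3 0 0 0 0",
)

```text
clock: 6.75
eef_pos: [465.1, 185.3, 149.6]
tool_rot: [3.14, 0.004, -2.992]
force: [-0.1, 0.3, 0.3]
width: 51.2
gripper_force: 0.0
```

>>> move_arm(
  targets="0.2 1.4 3.3 0 0 0 0; 0.2 1.4 3.3 0 0 0 0; 0.2 1.4 3.3 0 0 0 0; 0.2 0 0 0.5 0 0 7.1; 0.2 0 0 0.5 0 0 7.1",
)

```text
clock: 7.17
eef_pos: [408.2, 278.8, 139.6]
tool_rot: [3.136, 0.003, 3.044]
force: [0.6, -1.1, -0.9]
width: 51.2
gripper_force: 0.0
```

>>> move_arm(
  targets="0.2 0 0 0.5 0 0 7.1; 0.2 0 0 0.5 0 0 7.1; 0.2 0 0 0.5 0 0 7.1; 0.2 0 0 0.5 0 0 7.1; 0.2 0 0 0.5 0 0 7.1",
)

```text
clock: 7.58
eef_pos: [409.7, 276.2, 114.2]
tool_rot: [3.137, -0.0, 2.418]
force: [-0.1, -0.6, -0.0]
width: 50.9
gripper_force: 0.0
```

>>> move_arm(
  targets="0.2 0 0 0.5 0 0 7.1; 0.2 0 0 0 0 0 0; 0.2 0 0 0 0 0 0; 0.2 0 0 0 0 0 0",
)

```text
clock: 7.92
eef_pos: [409.3, 275.5, 108.5]
tool_rot: [3.139, -0.0, 2.303]
force: [1.3, 0.7, -0.1]
width: 51.2
gripper_force: 0.0
```

Run:
```python
from h import *
np.set_printoptions(precision=2,suppress=True)
d=shot('wrist','w3.png');f,M,t=cal(d);print(-M.T@t)
s=read_state();print(s['eef_pos'],s['tool_rot'],s['qpos'])
print(proj(d,(410,279,32)))
np.save('w3.npy',d,allow_pickle=True)
```

```text
[359.51 328.65 250.38]
[409.23 275.3  108.32] [ 3.14 -0.    2.3 ] [-0.79  0.61  0.21  2.07 -0.26  0.49  0.35]
[328.4  246.46]
```

View pics/w3.png

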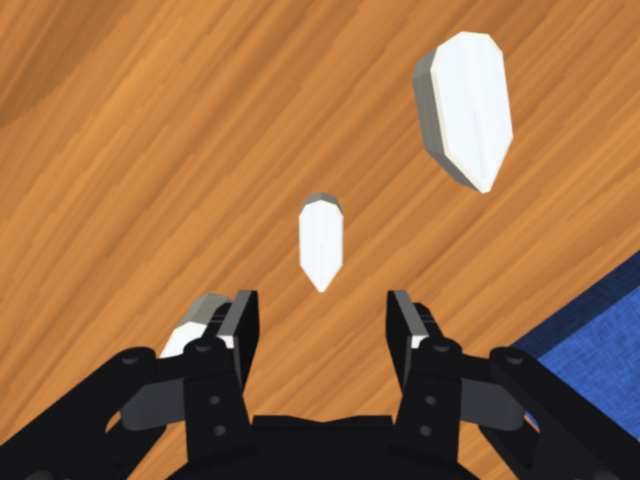

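Run:
```python
from h import *
np.set_printoptions(precision=2,suppress=True)
d=np.load('w3.npy',allow_pickle=True).item()
h=cv2.cvtColor(d['color'],cv2.COLOR_RGB2HSV)
m=((h[:,:,1]<60)&(h[:,:,2]>190)).astype(np.uint8)
n,l,st,c=cv2.connectedComponentsWithStats(m);i=l[245,320];print(st[i],c[i])
k=max(cv2.findContours((l==i).astype(np.uint8),0,1)[0],key=len)[:,0]
W=np.array([onz(d,*p,32)[:2] for p in k])
# symmetric axis: side edges rows 212..258
a=[];b=[];
for r in range(215,258):
    u=np.where(l[r]==i)[0]; a.append(onz(d,u[0]-.5,r,32)[:2]);b.append(onz(d,u[-1]+.5,r,32)[:2])
for q in (a,b):
    q=np.array(q);e=q[-1]-q[0]
    vx,vy=cv2.fitLine(q.astype(np.float32),2,0,.01,.01).ravel()[:2];print('side ang',np.degrees(np.arctan2(vy,vx)))
mid=(np.array(a)+np.array(b))/2
ang=np.mean([np.arctan2(*(cv2.fitLine(np.array(q,np.float32),2,0,.01,.01).ravel()[[1,0]])) for q in (a,b)])
if np.cos(ang)<0: ang+=np.pi
u=np.array([np.cos(ang),np.sin(ang)]);v=np.array([-u[1],u[0]])
s=W@u;w=W@v;print('deg',np.degrees(ang),'len',np.ptp(s),'wid',np.ptp(w),s.min()+26,s.max()-32)
wm=(w.max()+w.min())/2
print('axis by both',u*((s.min()+26+s.max()-32)/2)+v*wm)
```

```text
[ 299  200   44   92 3223] [320.77 241.72]
side ang -47.539024
side ang -47.204575
deg -47.3718 len 57.23903265426891 wid 25.46491091595999 70.13058221716868 69.36961487143759
axis by both [404.85 277.84]
```

>>> move_arm(
  targets="0.2 0.48 -0.16 2 0 0 -0.7; 0.2 0 0 3 0 0 0; 0.2 0 0 3 0 0 0; 0.2 0 0 1.6 0 0 0; 0.2 0 0 0.7 0 0 0",
)

```text
clock: 8.38
eef_pos: [403.6, 276.6, 2.6]
tool_rot: [-3.139, -0.001, 2.313]
force: [0.2, 0.6, -0.0]
width: 51.0
gripper_force: 0.0
```

>>> move_arm(
  targets="0.2 0 0 0 0 0 0; 0.2 0 0 0 0 0 0; -1 0 0 0 0 0 0; -1 0 0 0 0 0 0; -1 0 0 0 0 0 0",
)

```text
clock: 8.8
eef_pos: [405.3, 277.8, 5.8]
tool_rot: [3.139, 0.0, 2.312]
force: [-0.1, 0.1, 6.3]
width: 24.8
gripper_force: 59.4
```

>>> move_arm(
  targets="-1 0 0 0 0 0 0; -1 0 0 0 0 0 0; -1 0 0 0 0 0 0; -1 0 0 0 0 0 0",
)

```text
clock: 9.13
eef_pos: [405.3, 277.8, 5.7]
tool_rot: [3.139, 0.0, 2.312]
force: [0.3, 0.3, 6.4]
width: 25.1
gripper_force: 59.4
```

>>> move_arm(
  targets="-1 0 0 -2 0 0 0; -1 0 0 -3 0 0 0; -1 0 0 -3 0 0 0; -1 0 0 -3 0 0 -5.4; -1 0 0 -2.4 0 0 -5.5",
)

```text
clock: 9.55
eef_pos: [404.8, 277.3, 141.1]
tool_rot: [3.139, 0.001, 2.507]
force: [1.4, -0.6, -1.5]
width: 25.4
gripper_force: 59.0
```

>>> move_arm(
  targets="-1 -3.3 -1.5 0 0 0 0; -1 -3.3 -1.5 0 0 0 0; -1 -3.3 -1.5 0 0 0 0; -1 -3.3 -1.5 0 0 0 0; -1 -3.3 -1.5 0 0 0 0",
)

```text
clock: 9.97
eef_pos: [492.7, 117.1, 139.3]
tool_rot: [3.14, 0.001, 2.503]
force: [-0.1, -0.5, -0.1]
width: 25.0
gripper_force: 59.1
```

>>> move_arm(
  targets="-1 -3.3 -1.5 0 0 0 0; -1 -3.3 -1.5 0 0 0 0; -1 -3.3 -1.5 0 0 0 0; -1 -3.3 -1.5 0 0 0 0; -1 -3.3 -1.5 0 0 0 0",
)

```text
clock: 10.38
eef_pos: [580.3, -41.9, 139.2]
tool_rot: [3.141, 0.001, 2.502]
force: [1.2, 0.3, -0.5]
width: 25.1
gripper_force: 59.1
```

>>> move_arm(
  targets="-1 -3.3 -1.5 0 0 0 0; -1 -3.0 -1.5 0 0 0 0; -1 0 0 0 0 0 0; -1 0 0 0 0 0 0; -1 0 0 0 0 0 0",
)

```text
clock: 10.8
eef_pos: [611.8, -101.2, 138.6]
tool_rot: [3.141, -0.001, 2.502]
force: [-0.1, 1.1, -0.9]
width: 24.7
gripper_force: 59.1
```

Run:
```python
from h import *
np.set_printoptions(precision=4,suppress=True)
s=read_state();p=s['eef_pos'];print(p,s['tool_rot'],np.degrees(s['tool_rot'][2])-180,s['width'],s['gripper_force'])
M=R.from_euler('xyz',s['tool_rot']).as_matrix()
print('tool delta mm',M.T@(np.array([615.9,-106,p[2]])-p))
d=shot('wrist','w4.png')
S=shot('side')
k=proj(S,p+[0,0,10]).astype(int);print(k)
c=S['color'][k[1]-60:k[1]+70,k[0]-80:k[0]+80]
im=np.vstack([cv2.resize(d['color'][150:450,140:500],(480,400)),cv2.resize(c,(480,390),interpolation=2)])
cv2.imwrite('pics/c4.png',cv2.resize(np.hstack([im[:400],np.pad(im[400:],((0,10),(0,0),(0,0)))]),(800,333))[:,:,::-1])
```

```text
[ 611.832  -101.1897  138.5668] [ 3.1411 -0.0009  2.5021] -36.64079645915052 24.673366322716884 59.07370176802942
tool delta mm [-6.1349 -1.432  -0.0059]
[387 247]
```

View pics/c4.png

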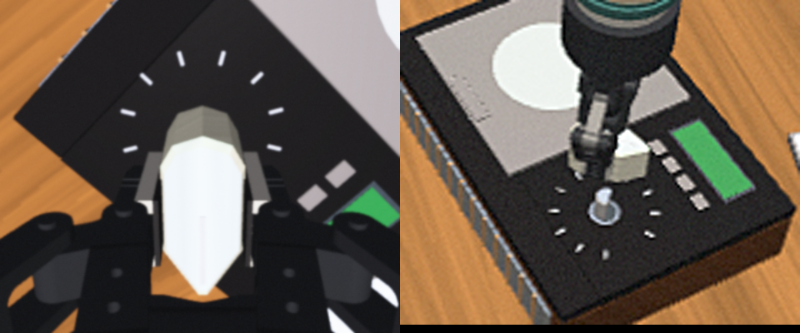

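Run:
```python
from h import *
np.set_printoptions(precision=2,suppress=True)
d=shot('wrist');s=read_state();p=s['eef_pos'];z=p[2]-5.8+32
h=cv2.cvtColor(d['color'],cv2.COLOR_RGB2HSV)
m=((h[:,:,1]<60)&(h[:,:,2]>190)).astype(np.uint8)
n,l,st,c=cv2.connectedComponentsWithStats(m);i=l[330,322];print(st[i],c[i])
k=max(cv2.findContours((l==i).astype(np.uint8),0,1)[0],key=len)[:,0]
W=np.array([onz(d,*q,z)[:2] for q in k])
a=np.radians(-36.64);u=np.array([np.cos(a),np.sin(a)]);v=np.array([-u[1],u[0]])
S=W@u;w=W@v
print('len',np.ptp(S),'wid',np.ptp(w))
ax=[u*e+v*(w.max()+w.min())/2 for e in (S.min()+26,S.max()-32)]
print('axis tail/nose',ax,'tcp',p)
```

```text
[ 284  273   76  142 8382] [321.84 338.04]
len 56.06961392236428 wid 24.978208911814875
axis tail/nose [array([ 610.73, -100.52]), array([609.18, -99.37])] tcp [611.94 -99.86 138.5 ]
```

>>> move_arm(
  targets="-1 -0.72 -0.23 1 0 0 0; -1 0 0 1 0 0 0; -1 0 0 0 0 0 0; -1 0 0 0 0 0 0; -1 0 0 0 0 0 0",
)

```text
clock: 11.37
eef_pos: [616.5, -107.8, 117.8]
tool_rot: [-3.141, -0.001, 2.502]
force: [0.4, 0.1, -0.7]
width: 25.0
gripper_force: 59.0
```

Run:
```python
from h import *
np.set_printoptions(precision=2,suppress=True)
a=np.radians(-36.64);u=np.array([np.cos(a),np.sin(a)]);v=np.array([-u[1],u[0]])
P=[];A=[]
for _ in range(6):
    d=shot('wrist');p=read_state()['eef_pos'];P.append(p);z=118.5-5.8+32
    h=cv2.cvtColor(d['color'],cv2.COLOR_RGB2HSV)
    m=((h[:,:,1]<60)&(h[:,:,2]>190)).astype(np.uint8)
    n,l,st,c=cv2.connectedComponentsWithStats(m);i=l[330,322]
    k=max(cv2.findContours((l==i).astype(np.uint8),0,1)[0],key=len)[:,0]
    W=np.array([onz(d,*q,z)[:2] for q in k]);S=W@u;w=W@v
    A.append(u*((S.min()+26+S.max()-32)/2)+v*(w.max()+w.min())/2)
print(np.array(P),np.mean(P,0),np.array(A),np.mean(A,0))
```

```text
[[ 616.74 -107.89  118.13]
 [ 616.89 -107.94  118.4 ]
 [ 616.95 -107.95  118.55]
 [ 616.93 -107.98  118.57]
 [ 616.93 -108.01  118.59]
 [ 616.91 -108.02  118.58]] [ 616.89 -107.96  118.47] [[ 614.42 -107.72]
 [ 614.66 -107.78]
 [ 615.09 -108.04]
 [ 615.03 -107.99]
 [ 615.07 -108.03]
 [ 615.07 -108.05]] [ 614.89 -107.93]
```

>>> move_arm(
  targets="-1 -2.5 0 0 0 0 0; -1 -2.5 0 0 0 0 0; -1 0 0 0 0 0 0; -1 0 0 0 0 0 0; -1 0 0 0 0 0 0",
)

```text
clock: 12.08
eef_pos: [656.2, -137.4, 118.0]
tool_rot: [-3.141, -0.001, 2.502]
force: [-0.8, 0.2, -0.2]
width: 25.1
gripper_force: 59.0
```

>>> move_arm(
  targets="-1 0 0 0 0 0 0; -1 0 0 0 0 0 0; -1 0 0 0 0 0 0",
)

```text
clock: 12.33
eef_pos: [656.5, -137.1, 118.4]
tool_rot: [3.141, -0.001, 2.503]
force: [0.2, -0.4, -0.8]
width: 25.0
gripper_force: 59.0
```

Run:
```python
from h import *
np.set_printoptions(precision=2,suppress=True)
d=shot('wrist');p=read_state();print(p['eef_pos'],p['tool_rot'])
u,v=proj(d,(615.5,-106.,97)).astype(int);x0,y0=u-50,v-50;print(x0,y0)
c=d['color'][y0:y0+100,x0:x0+100]
cv2.imwrite('pics/c5.png',cv2.resize(c[:,:,::-1],None,fx=6,fy=6,interpolation=2))
np.save('w5.npy',d,allow_pickle=True)
```

```text
[ 656.57 -137.34  118.42] [ 3.14 -0.    2.5 ]
275 126
```

View pics/c5.png

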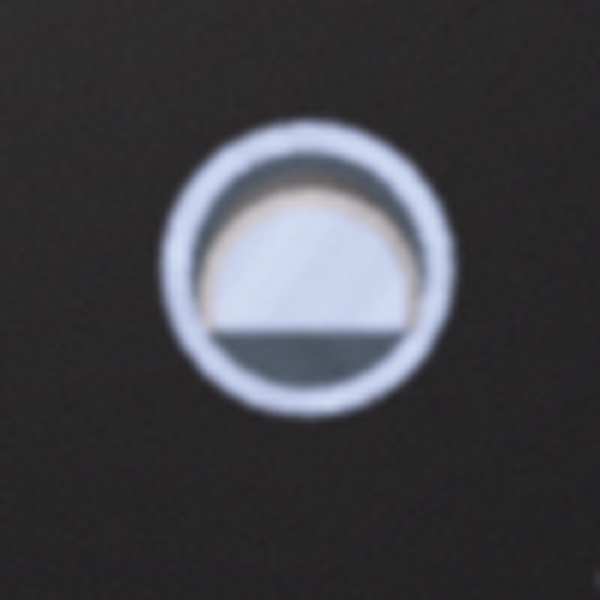

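Run:
```python
from h import *
np.set_printoptions(precision=2,suppress=True)
d=np.load('w5.npy',allow_pickle=True).item()
P=lambda a,z:onz(d,275+(a[0]-2.5)/6,126+(a[1]-2.5)/6,z)
a=np.radians(-36.64);u=np.array([np.cos(a),np.sin(a)]);v=np.array([-u[1],u[0]]);t=np.array([656.57,-137.34])
for n,q,z in [('flat',(309,332),97),('back',(309,184),95.5),('L',(196,322),95.5),('R',(421,322),95.5),('ring',(308,269),75.5)]:
    X=P(q,z)[:2];print(n,X,'u,v rel tcp',(X-t)@u,(X-t)@v)
A,B=P((210,332),97),P((408,332),97);e=A-B;print(np.degrees(np.arctan2(e[1],e[0]))%180-90)
```

```text
flat [ 617.2  -107.03] u,v rel tcp -49.67633832468426 0.8272308550879431
back [ 608.98 -100.93] u,v rel tcp -59.915016518091434 0.8155990825933089
L [ 611.98 -113.21] u,v rel tcp -50.18086661806704 -7.24593883225259
R [ 621.59 -100.28] u,v rel tcp -50.18127435659465 8.859197547839207
ring [ 615.73 -105.76] u,v rel tcp -51.61956195192678 0.9676358614819018
-36.63872660637384
```

>>> move_arm(
  targets="-1 2.5 0.15 0 0 0 0; -1 2.57 0 0 0 0 0; -1 0 0 1 0 0 0; -1 0 0 0.3 0 0 0; -1 0 0 0 0 0 0",
)

```text
clock: 12.8
eef_pos: [617.0, -106.5, 104.7]
tool_rot: [-3.141, -0.0, 2.502]
force: [-0.4, -0.0, 0.5]
width: 25.0
gripper_force: 59.0
```

>>> move_arm(
  targets="-1 0 0 0.1 0 0 0; -1 0 0 0.1 0 0 0; -1 0 0 0.1 0 0 0; -1 0 0 0.1 0 0 0; -1 0 0 0 0 0 0",
)

```text
clock: 13.22
eef_pos: [617.2, -106.5, 101.3]
tool_rot: [3.141, 0.0, 2.502]
force: [-0.1, 0.1, -0.4]
width: 25.2
gripper_force: 59.2
```

>>> move_arm(
  targets="-1 0 0 0.1 0 0 0; -1 0 0 0.1 0 0 0; -1 0 0 0 0 0 0",
)

```text
clock: 13.47
eef_pos: [617.0, -106.1, 99.4]
tool_rot: [3.141, -0.0, 2.502]
force: [-1.3, 1.9, 3.0]
width: 24.7
gripper_force: 59.4
```

>>> move_arm(
  targets="-1 0 0 0.1 0 0 0; -1 0 0 0.1 0 0 0; -1 0 0 0 0 0 0",
)

```text
clock: 13.72
eef_pos: [616.8, -105.8, 97.1]
tool_rot: [3.141, -0.001, 2.502]
force: [-1.0, 1.8, 0.2]
width: 24.7
gripper_force: 59.1
```

>>> move_arm(
  targets="-1 0.05 0 0.15 0 0 0; -1 0 0 0.15 0 0 0; -1 0 0 0.15 0 0 0; -1 0 0 0.15 0 0 0; -1 0 0 0 0 0 0",
)

```text
clock: 14.13
eef_pos: [616.4, -105.9, 90.7]
tool_rot: [-3.141, -0.001, 2.502]
force: [-0.0, 2.4, -2.5]
width: 25.3
gripper_force: 59.1
```

>>> move_arm(
  targets="-1 0 0 0.1 0 0 0; -1 0 0 0.1 0 0 0; -1 0 0 0 0 0 0; -1 0 0 0 0 0 0",
)

```text
clock: 14.47
eef_pos: [616.5, -105.9, 89.1]
tool_rot: [-3.142, -0.001, 2.502]
force: [0.0, 1.4, -1.6]
width: 25.0
gripper_force: 59.1
```

>>> move_arm(
  targets="-1 0 0 0.1 0 0 0; -1 0 0 0.1 0 0 0; -1 0 0 0.1 0 0 0; -1 0 0 0 0 0 0",
)

```text
clock: 14.8
eef_pos: [616.6, -105.9, 86.5]
tool_rot: [3.141, -0.0, 2.502]
force: [-3.4, 2.9, 5.6]
width: 25.3
gripper_force: 59.6
```

>>> move_arm(
  targets="-1 0 0 0.1 0 0 0; -1 0 0 0.1 0 0 0; -1 0 0 0.1 0 0 0; -1 0 0 0 0 0 0; -1 0 0 0 0 0 0",
)

```text
clock: 15.22
eef_pos: [616.7, -105.9, 84.6]
tool_rot: [3.141, -0.0, 2.502]
force: [-4.6, 3.7, 12.0]
width: 24.7
gripper_force: 60.8
```

>>> move_arm(
  targets="-1 0 0 0.1 0 0 0; -1 0 0 0 0 0 0; -1 0 0 0 0 0 0",
)

```text
clock: 15.47
eef_pos: [616.7, -105.9, 84.5]
tool_rot: [3.141, 0.0, 2.502]
force: [-6.7, 3.9, 18.0]
width: 24.6
gripper_force: 61.6
```

Run:
```python
from h import *
for n in['top','side']*4: shot(n,n+'F.png')
s=read_state();print(s['eef_pos'],s['force'],s['gripper_force'])
```

```text
[ 616.70591629 -105.87917225   84.50968156] [-5.9444619   3.69801693 18.46297384] 61.61421502532903
```

```bash
python3 -c "
from cell import order
print(order.finish_job())"
```

```text
the job is handed in; nothing more can be done
None
```

The lid is shut, the smallest knob is fully home on the D-shaft with the flats lined up, and the hand is still holding it pressed at the end stop with about 18 N; the job was handed in at about 16 s of the 56 s limit and returned no verdict.

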